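# Key-enable the bioreactor stirrer drive

### The arm

A 6-joint arm with a two-finger parallel gripper is mounted at the origin on the work surface. World frame = base frame: x ahead of the robot, y to its left, z up, the work surface at z = 0. Lengths are in m, angles in rad, forces in N, time in s.
With the tool pointing down it reaches from about 0.275 to 0.85 m from the base axis. Payload 5.2 kg.
Tool frame: the origin (TCP) lies midway between the tips of the shut fingers; the grasp point (between the pads) lies 19 mm behind it; z points along the fingers, y is the line along which they close (so a half turn about z gives the same grasp; the last joint's range is limited). The gripper opens to 85 mm and grips with 20 to 120 N. Pads are 22 mm wide; open, the fingers measure 114 mm over their backs; the gripper's body (76 mm by 85 mm) begins 54 mm behind the grasp point. The pads swing forward as they close: fully open they stand 13 mm farther back than shut.
Start: joints at [1.065, 0.259, 1.535, -0, 1.348, -0.203], TCP at [0.164, 0.525, 0.231] pointing down, gripper open.
Joint ranges: [-3.14, 3.14], [-0.91, 2.08], [0.19, 2.58], [-1.22, 4.36], [0.22, 2.71], [-3.12, 3.12]. Speed limits (rad/s): [2.57, 2.57, 3.14, 3.14, 3.14, 3.14].

### API

Orientations are given as a unit quaternion [w, x, y, z].
In Python, from cell import state, capture, finish_job gives the robot as it stands.
- The arm moves only by the tool send_rows, never from a script. Its argument "series" is text: rows parted by semicolons, each of 4 numbers parted by spaces: the shift along the tool's x, y, z in units of 50 cm (1.0 is 50 cm), then the turn about the tool's z in units of 2 rad (1.0 is 2 rad). A call has 1 to 8 rows; each row is the pose to reach, as a shift and turn from the pose commanded when the call began, along the tool's axes at that moment; what a row does not reach only later rows make up. A row lasts 1/8 s, in which the tool goes at most 62.5 mm and 10.7 degrees, less where a joint would pass 70% of its speed; a pose out of reach is approached as far as the arm can. A call with a number of a shift or a turn outside -1 to 1 is refused whole. A call with a gripper value outside its range is refused whole. "claw" is the gripper's target within -1 to 1 (fully open at 1, half-way at 0, shut at -1), set as the call begins (left out, the last holds). The fingers move at their own pace and stop on an object; "force" is the grip in N (left out, the last holds). Time passes only in rows, so rows that repeat a pose let the fingers close. It gives the time, the measured TCP pose, the force, the opening and the grip force at its end, in the units of the state.
- state(): the state, without advancing time (a new reading comes with each control period).
- capture(name): name is "side" or "top"; returns a dict with "frame" (400x640x3 uint8, red, green, blue), "range_z" (400x640 float32, m along the optical axis (not along the pixel's ray), 0 where there is no reading), "fx", "fy", "cx", "cy" (pixels), "T" (4x4, takes a point from camera to world coordinates). Camera axes: x right, y up, looking along -z (the intrinsics and any distortion apply to the point x, -y, -z); pixel columns grow to the right and rows downward; lengths in m; the calibration is good to about 2 mm. A picture is of the moment at which its call begins.
- finish_job(): hands the job in; it is judged then, once.
The state is a dict: "time_s": time; "joints": joint angles; "qvel": joint speeds; "effort": joint torques, N m; "tcp_pos": TCP position; "eef_rot": TCP orientation; "wrist_force": force on the tool from outside, world axes, zero at the start; "ft_torque": the same for the moment, N m; "finger_gap": opening from 0.0 (shut) to 1.0 (fully open); "grip_force": force on a finger pad.
Only numpy, scipy, OpenCV 4.12 (cv2) and the standard library are available. Lean on these libraries where they do the work, as an engineer would, in place of code of your own. Each camera call takes 0.05 s, during which the arm holds its last target. There are 200 camera calls.

### The job

Start the bioreactor's stirrer: take the key with the red bow out of the key rack, push it fully home into the key switch on the control console while the switch is still at off, and turn it clockwise all the way to on. Then press the green start button fully down and let go, leaving the red key fully home in the switch at on. Do not press start before the key is at on, leave the red stop button alone, leave the blue and yellow keys in the rack, and do not knock over the bottle or the beaker.

Things in the scene. Friction and masses are not known exactly. Their poses are not given: they have to be found in the camera images.
- red_key_bow (a point): Centre of the red key's bow: disc 46 mm across, 14 mm thick. Key to use; upright in the rack, 95 mm long, 60 g. Flat shoulder underside (30 x 14 mm) 32 mm below this point; below it a pointed steel blade 20 mm wide, 7.5 mm thick, 40 mm long. z up along the key, x along blade and bow width, y through the thickness (grip across y). A half turn about z makes no difference.
- blue_key_bow (a point): Same point and axes of the blue look-alike key, which stays in the rack.
- yellow_key_bow (a point): Same point and axes of the yellow look-alike key, which stays in the rack.
- rack: Grey key rack, fixed: block 65 (x) x 235 (y) x 50 mm high, origin at the centre of its underside. Slots open upward on its centre line at y = -75, 0, +75 mm, 45 mm deep; a key stands in each, 1 mm play on every side, bow width along the rack's y, shoulder resting on the rack's top. Which key stands in which slot varies.
- console: White control console with black button panel, fixed: box 160 (x) x 230 (y) x 75 mm high, origin at the centre of its underside, x from front (blue stripe) to back. On its top: key switch at (0, +55) mm, green start button at (-35, -62) mm, red stop button at (+38, -62) mm.
- keyway (a point): Centre of the keyway's mouth in the top face of the switch's steel rotor (56 mm disc in a black bezel), 85 mm above the table; turns with the rotor: x along the keyway's length, z up, red pointer on its -x side. Keyway 22 x 9.5 mm, 45 mm deep. The key goes straight down, its x along this x (either way round), until its shoulder rests here, bow centre 32 mm above.
- key_switch (a joint): Angle of the switch rotor, rad, growing clockwise seen from above. 0 = off (pointer at the black dot on the front side, keyway along the console's x); end stop at 1.309 (75 degrees) = on (pointer at the green dot). Starts between 0 and 0.15. Takes about 0.06 N m; stays where it is left. Key play: about 0.1 rad before it follows.
- start_top (a point): Centre of the top of the green start button, 32 mm in diameter, standing on the console, 97 mm above the table (22 mm above the console top).
- start (a joint): Travel of the green start button pressed down, m: 0 = up, 0.006 = fully down (about 5 N); it springs back.
- stop (a joint): Travel of the red stop button, same kind as the green one, m: 0 = up. Not to be pressed.
- amber_bottle: Amber bottle with red cap, 64 mm in diameter, 120 mm high, standing on the table; origin at the centre of its underside, z up. Bystander.
- beaker: Clear plastic beaker, 68 mm in diameter, 85 mm high, standing on the table; origin at the centre of its underside, z up. Bystander.

How it is judged:
By the outcome, as a careful person would: the job done as asked, in the order asked, and still so for the second after the job is handed in, with the robot touching nothing.
It also fails if it takes over 59 s, if anything falls off the work surface, if the arm or the gripper's body presses on something with over 40 N, if the wrist force passes 120 N, or if a joint passes its speed limit or range.

## Working session

There is one attempt and no reset: what is moved stays moved. The work goes in short steps, Python scripts to look and compute and a tool call to move; the robot and the scene stay as the last step left them, time stands still between calls to the robot, and variables do not carry over. Pictures are saved under pics/ and viewed, at most 10 in all, crops included, and the job is handed in when it is done.

Besides the shell and the picture viewer there is one more tool, called by a JSON object that holds its "name" and its "arguments", one argument or row to a line. send_rows: Moves the arm, as the interface text tells. Its arguments: {"type":"object","properties":{"series":{"type":"string"},"claw":{"type":"number"},"force":{"type":"number"}},"required":["series"]}

```bash
mkdir -p pics; ls
python3 - <<'E'
from cell import state,capture
import cv2,numpy as np
print(state())
for n in("side","top"):
    c=capture(n); print(n,c["fx"],c["fy"],c["cx"],c["cy"],c["T"].round(4).tolist(),[k for k in c])
    cv2.imwrite(f"pics/{n}0.png",c["frame"][:,:,::-1]); np.savez(f"{n}0.npz",**c)
E
```

```text
pics
{'time_s': 0.0, 'joints': array([ 1.06516150e+00,  2.59318593e-01,  1.53613783e+00,  1.20518710e-05,
        1.34801328e+00, -2.02763802e-01]), 'qvel': array([ 7.67116899e-04,  1.80443671e-03,  9.31405098e-04, -9.44426683e-05,
       -1.51854978e-03, -6.28788699e-04]), 'effort': array([ 5.32058439e-04, -4.46035910e+01, -2.90570676e+01, -6.79032041e-05,
        1.18345767e-02, -5.12526086e-06]), 'tcp_pos': array([0.16372248, 0.52448189, 0.23046588]), 'eef_rot': array([-3.31028371e-04,  1.50858627e-01,  9.88554902e-01, -8.78227141e-04]), 'wrist_force': array([-0.46751118,  0.5354279 , -0.78089319]), 'ft_torque': array([ 0.02109187, -0.04036432, -0.01573648]), 'grip_force': 0.0, 'finger_gap': 0.9973031763224238}
side 445.4897356071188 445.4897356071188 322.4015342637156 199.9054876936784 [[0.7543, 0.3778, -0.5369, -0.0845], [-0.6562, 0.459, -0.599, -0.621], [0.0201, 0.8041, 0.5941, 0.7436], [0.0, 0.0, 0.0, 1.0]] ['frame', 'range_z', 'fx', 'fy', 'cx', 'cy', 'T']
top 415.6248723924656 415.6248723924656 316.53723381778127 193.6633307435521 [[-0.0131, 0.9986, -0.0514, 0.4645], [-0.9997, -0.0121, 0.0199, 0.0181], [0.0192, 0.0517, 0.9985, 0.8774], [0.0, 0.0, 0.0, 1.0]] ['frame', 'range_z', 'fx', 'fy', 'cx', 'cy', 'T']
```

View pics/top0.png

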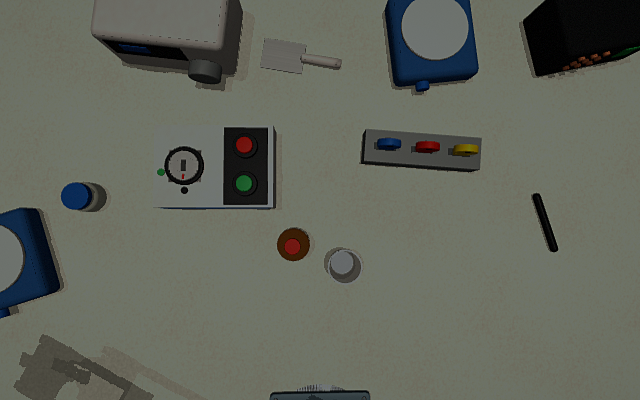

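View pics/side0.png

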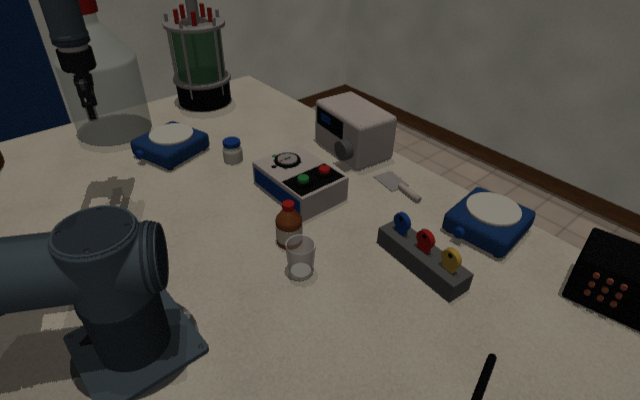

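The top view shows the rack with blue, red (428,146) and yellow keys. The console is at left, with the switch at (184,165), green start at (243,184) and stop at (244,146). The bottle is at (293,245) and the beaker at (343,264). The side view shows all of these too: red bow at (425,240), switch at (287,160), green at (303,179).

```bash
cat > h.py <<'E'
import numpy as np,cv2
def load(f): return dict(np.load(f))
def ray(c,u,v):
    d=np.array([(u-c["cx"])/c["fx"],-(v-c["cy"])/c["fy"],-1.]); T=c["T"]
    return T[:3,3],T[:3,:3]@d
def plane(c,u,v,z):
    o,d=ray(c,u,v); return o+d*(z-o[2])/d[2]
def tri(c1,p1,c2,p2):
    o1,d1=ray(c1,*p1);o2,d2=ray(c2,*p2)
    s=np.linalg.lstsq(np.c_[d1,-d2],o2-o1,rcond=None)[0]
    a,b=o1+s[0]*d1,o2+s[1]*d2
    return (a+b)/2,np.linalg.norm(a-b)
def mask(c,col):
    h=cv2.cvtColor(c["frame"],cv2.COLOR_RGB2HSV); H,S,V=[h[...,i].astype(int) for i in range(3)]
    m={"red":((H<8)|(H>172))&(S>150)&(V>60),"green":(H>45)&(H<85)&(S>120)&(V>50),"blue":(H>100)&(H<125)&(S>140)&(V>60),"yellow":(H>20)&(H<33)&(S>150)&(V>60)}[col]
    return m.astype(np.uint8)
def blob(c,col,near,R=25):
    n,l,st,ce=cv2.connectedComponentsWithStats(mask(c,col))
    k=[i for i in range(1,n) if st[i,4]>8 and np.hypot(*(ce[i]-near))<R]
    i=max(k,key=lambda i:st[i,4]); return ce[i],st[i],l==i
def cloud(c,m):
    v,u=np.nonzero(m&(c["range_z"]>0)); z=c["range_z"][v,u]
    P=np.c_[(u-c["cx"])/c["fx"]*z,-(v-c["cy"])/c["fy"]*z,-z]
    return P@c["T"][:3,:3].T+c["T"][:3,3]
E
python3 - <<'E'
from h import *
np.set_printoptions(precision=4,suppress=True)
t,s=load("top0.npz"),load("side0.npz")
for n,col,a,b in[("blue","blue",(389,144),(402,223)),("red","red",(428,146),(425,240)),("yellow","yellow",(465,150),(452,260)),("start","green",(243,184),(303,179)),("stop","red",(244,146),(324,170))]:
    A,B=blob(t,col,a),blob(s,col,b); P,e=tri(t,A[0],s,B[0])
    Ct,Cs=cloud(t,A[2]),cloud(s,B[2])
    print(n,A[0],A[1],B[0],B[1],"tri",P,e,"cloud",np.median(Ct,0),Ct[:,2].max(),np.median(Cs,0),Cs.max(0),Cs.min(0))
for c,n,(u,v) in((t,"t",(184,165)),(s,"s",(287,160))):
    r=25; im=c["frame"][v-r:v+r,u-r-(10 if n=="t" else 0):u+r]
    cv2.imwrite(f"pics/sw_{n}.png",cv2.resize(im[:,:,::-1],None,fx=8,fy=8,interpolation=cv2.INTER_NEAREST))
a=cv2.imread("pics/sw_t.png");b=cv2.imread("pics/sw_s.png");cv2.imwrite("pics/sw.png",np.hstack([a,b]))
E
```

```text
blue [389.7239 141.3657] [379 138  22   8 134] [405.125  217.2292] [399 213  11  11  48] tri [ 0.6048 -0.1401  0.0942] 0.004956943943174636 cloud [ 0.6017 -0.1364  0.1024] 0.10698987966280671 [ 0.5988 -0.1475  0.1031] [ 0.6057 -0.1284  0.1069] [ 0.5953 -0.158   0.0921]
red [428.4194 144.4645] [417 141  23   9 155] [428.8929 235.5238] [420 229  15  16  84] tri [ 0.5986 -0.2151  0.0912] 0.005073264402537342 cloud [ 0.5953 -0.2101  0.1019] 0.10864142572968771 [ 0.5918 -0.2223  0.1017] [ 0.6003 -0.1987  0.1079] [ 0.5864 -0.2352  0.0831]
yellow [466.6266 147.4557] [455 144  24   9 158] [451.183 259.217] [442 248  19  25 235] tri [ 0.5905 -0.2895  0.0796] 0.004333686124912357 cloud [ 0.5888 -0.2822  0.1022] 0.10864080497616724 [ 0.5829 -0.2923  0.0852] [ 0.5929 -0.2654  0.1079] [ 0.5782 -0.3099  0.053 ]
start [243.4638 182.7246] [236 175  16  16 207] [302.9219 177.125 ] [298 174  11   7  64] tri [0.5268 0.1397 0.0965] 0.00029890068145696047 cloud [0.5266 0.1394 0.0968] 0.10088233060152785 [0.5257 0.1382 0.0986] [0.5393 0.1519 0.102 ] [0.5106 0.1247 0.0952]
stop [243.686  144.3188] [236 137  16  16 207] [324.0455 168.1818] [319 165  11   8  66] tri [0.5998 0.1391 0.0952] 4.820181310125781e-05 cloud [0.5998 0.1385 0.0967] 0.10025127011651425 [0.5971 0.1348 0.0984] [0.6139 0.1525 0.1026] [0.5841 0.1222 0.0897]
```

View pics/sw.png

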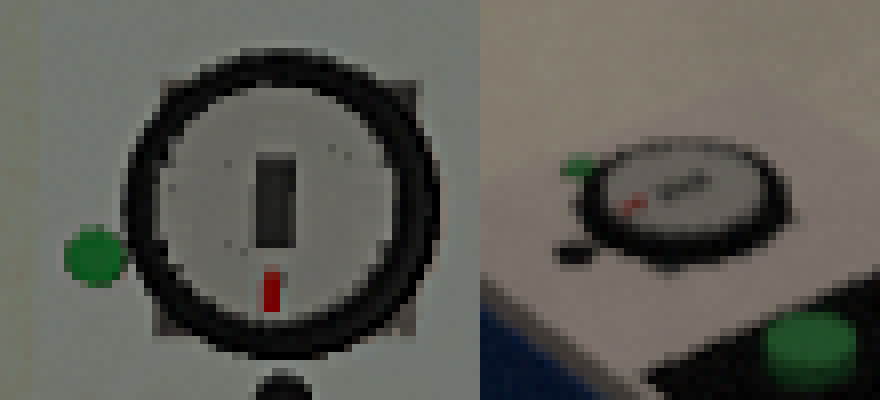

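The switch crop shows the slot at top pixel (183.5,165.4), the pointer at (183.0,176.4) and the slot in the side view at about (287.6,158.2). The rotor is nearly at off.

Run:
```python
from h import *
np.set_printoptions(precision=4,suppress=True)
t,s=load("top0.npz"),load("side0.npz")
def fm(c,col,a,R=25):  # full hue/sat mask incl. dark faces
    h=cv2.cvtColor(c["frame"],cv2.COLOR_RGB2HSV).astype(int); H,S,V=h[...,0],h[...,1],h[...,2]
    k={"red":(H<8)|(H>172),"blue":(H>100)&(H<125),"yellow":(H>18)&(H<35)}[col]&(S>150)&(V>20)
    n,l,st,ce=cv2.connectedComponentsWithStats(k.astype(np.uint8)); i=min([i for i in range(1,n) if st[i,4]>30],key=lambda i:np.hypot(*(ce[i]-a)))
    return ce[i],st[i],l==i
R={}
for n,a,b in[("blue",(389,144),(402,223)),("red",(428,146),(425,240)),("yellow",(465,150),(452,260))]:
    A,B=fm(t,n,a),fm(s,n,b); P,e=tri(t,A[0],s,B[0])
    C=cloud(t,A[2]); D=cloud(s,B[2]); tp=C[C[:,2]>.098]
    # top rim centre in plane 0.105 from bright top pixels
    print(n,A[0],A[1],B[0],B[1],"tri",P,e,"toprim mean",tp.mean(0),tp.min(0),tp.max(0),"side",D.min(0),D.max(0))
    R[n]=tp.mean(0)
d=R["blue"]-R["yellow"]; print("rack y dir yaw",np.arctan2(-d[0],d[1]),np.hypot(d[0],d[1]))
# switch: slot by dark threshold inside the rotor, both views
g=cv2.cvtColor(t["frame"],cv2.COLOR_RGB2GRAY).astype(float)
w=g[158:174,177:192]; wt=np.clip(95-w,0,None); yy,xx=np.mgrid[158:174,177:192]
hs=cv2.cvtColor(t["frame"],cv2.COLOR_RGB2HSV)[158:174,177:192,1]; print(w.astype(int)[::2])
wt[hs>120]=0; u,v=(wt*xx).sum()/wt.sum(),(wt*yy).sum()/wt.sum()
cu,cv=xx-u,yy-v; ang=.5*np.arctan2(2*(wt*cu*cv).sum(),(wt*(cu**2-cv**2)).sum())
print("slot px",u,v,"ang",ang, plane(t,u,v,.085),plane(s,287.6,158.2,.085),tri(t,(u,v),s,(287.6,158.2)))
a,b=plane(t,u-np.cos(ang)*5,v-np.sin(ang)*5,.085),plane(t,u+np.cos(ang)*5,v+np.sin(ang)*5,.085); print("slot dir",np.arctan2((a-b)[1],(a-b)[0]))
# bezel ellipse in top
# saturation marks: pointer, dots
h=cv2.cvtColor(t["frame"],cv2.COLOR_RGB2HSV)
for nm,k in(("bezel",(g<45)&(h[...,1]<200)),):
    k=k.astype(np.uint8); k[:, :160]=0; k[:,212:]=0; k[:140]=0; k[185:]=0
    c=max(cv2.findContours(k,cv2.RETR_EXTERNAL,cv2.CHAIN_APPROX_NONE)[0],key=cv2.contourArea); e=cv2.fitEllipse(c); print(nm,e,plane(t,*e[0],.083))
p=blob(t,"red",(183,176),6); print("pointer",p[0],plane(t,*p[0],.085)); p=blob(t,"green",(161,172),8); print("gdot",p[0],plane(t,*p[0],.075))
```

```text
blue [388.4748 143.3655] [377 138  24  12 238] [401.6462 223.3769] [394 213  16  23 260] tri [ 0.6017 -0.1388  0.0771] 0.0010329283788841138 toprim mean [ 0.601  -0.1374  0.1028] [ 0.5941 -0.153   0.0981] [ 0.6084 -0.1209  0.107 ] side [ 0.5908 -0.1605  0.0511] [ 0.6073 -0.1171  0.1069]
red [427.1008 146.3347] [415 141  25  12 248] [424.943  240.6551] [417 229  18  25 316] tri [ 0.5948 -0.2138  0.078 ] 0.0015348879942728919 toprim mean [ 0.5949 -0.2117  0.1026] [ 0.5878 -0.2294  0.0981] [ 0.6021 -0.195   0.1086] side [ 0.5844 -0.2352  0.05  ] [ 0.6003 -0.1915  0.1079]
yellow [464.8516 149.2812] [453 144  26  12 256] [450.5886 259.76  ] [442 248  19  26 350] tri [ 0.5885 -0.2879  0.0776] 0.0010989495100857919 toprim mean [ 0.5882 -0.2861  0.1029] [ 0.5802 -0.3036  0.098 ] [ 0.5959 -0.271   0.1086] side [ 0.5776 -0.3099  0.0508] [ 0.5929 -0.2654  0.1079]
rack y dir yaw -0.08584370400877989 0.14924757716645
[[100 100 101 102 109 112 112 111 111 103 101 102 103  82 103]
 [ 82 100 103 109  31  34  34  33  27 108 103 102 103 102 102]
 [101 102 104 114  29  30  34  29  22 113 103 102 101 102 101]
 [101 101 105  91  27  31  33  27  44 111 105 102 102 104 102]
 [101 102 106  92  28  32  32  27  45 109 104 102 103 102 103]
 [102 102 106  92  28  32  32  27  45 110 105 102 103 102 102]
 [ 83 102 106  88  19  21  22  18  38 108 104 102 103 102 102]
 [101 101  99 104 108 111 111 111 108 103 102 102 103 102 103]]
slot px 182.90792291220558 164.86241970021413 ang -1.5158218978400664 [0.5633 0.2562 0.085 ] [0.5651 0.2563 0.085 ] (array([0.5637, 0.2554, 0.086 ]), np.float64(0.0012516810382697562))
slot dir 3.0905615357959673
bezel ((183.8055419921875, 165.3943328857422), (37.48712158203125, 39.21710205078125), 70.18206024169922) [0.5625 0.2551 0.083 ]
pointer [182.5 176. ] [0.542  0.2569 0.085 ]
gdot [160.45 171.9 ] [0.5514 0.3021 0.075 ]
```

```bash
cat > go.py <<'E'
import sys,numpy as np
from cell import state
from scipy.spatial.transform import Rotation as Ro
# args: x y z toolY-yaw -> shift units, turn units
s=state(); R=Ro.from_quat(s["eef_rot"],scalar_first=True).as_matrix(); p=s["tcp_pos"]
yaw=np.arctan2(R[1,1],R[0,1])
print("t",round(s["time_s"],2),"tcp",p.round(4),"yaw",round(yaw,4),"tilt",(R[:2,2]).round(4),"q",s["joints"].round(3),"F",s["wrist_force"].round(2),"gap",round(s["finger_gap"],3),"grip",round(s["grip_force"],1))
if len(sys.argv)>4:
    x,y,z,w=map(float,sys.argv[1:5]); d=R.T@(np.array([x,y,z])-p)
    print("shift",(d/.5).round(4),"turn",round((yaw-w)/2,4),"dist",np.linalg.norm(d).round(3))
E
python3 go.py .595 -.2128 .2 -.086; python3 go.py .38 .155 .23 .6
```

```text
t 0.1 tcp [0.1637 0.5245 0.2305] yaw 1.268 tilt [-0.0008 -0.0015] q [ 1.065  0.259  1.536  0.     1.348 -0.203] F [-0.08 -1.07 -0.83] gap 0.998 grip 0.0
shift [-1.2631 -1.1503  0.0626] turn 0.677 dist 0.855
t 0.1 tcp [0.1637 0.5245 0.2305] yaw 1.268 tilt [-0.0008 -0.0015] q [ 1.065  0.259  1.536  0.     1.348 -0.203] F [-0.08 -1.07 -0.83] gap 0.998 grip 0.0
shift [-0.6332 -0.5765  0.0018] turn 0.334 dist 0.428
```

{"name": "send_rows", "arguments": {
  "series": "-0.05 -0.05 0 0.03;-0.15 -0.14 0 0.08;-0.25 -0.23 0 0.13;-0.35 -0.32 0 0.18;-0.44 -0.4 0 0.23;-0.53 -0.48 0 0.28;-0.6 -0.54 0 0.32;-0.633 -0.576 0 0.334",
  "claw": 1
}}

```text
time_s: 1.1
tcp_pos: [0.3813, 0.1532, 0.2311]
eef_rot: [0.0, 0.469, 0.883, -0.0]
wrist_force: [0.1, 0.6, 0.3]
finger_gap: 0.998
grip_force: 0.0
```

```bash
python3 go.py .595 -.2128 .18 -.086
```

```text
t 1.1 tcp [0.3813 0.1532 0.2311] yaw 0.5953 tilt [-0.0001 -0.0005] q [ 1.100e-01  2.000e-03  1.837e+00 -1.000e-03  1.303e+00 -4.860e-01] F [0.15 0.61 0.34] gap 0.998 grip 0.0
shift [-0.8457 -0.0567  0.1026] turn 0.3407 dist 0.427
```

{"name": "send_rows", "arguments": {
  "series": "-0.07 -0.005 0.01 0.03;-0.18 -0.01 0.02 0.08;-0.3 -0.02 0.03 0.13;-0.42 -0.03 0.045 0.18;-0.54 -0.037 0.06 0.23;-0.66 -0.044 0.08 0.28;-0.77 -0.052 0.095 0.32;-0.846 -0.057 0.102 0.341"
}}

```text
time_s: 2.1
tcp_pos: [0.5959, -0.2118, 0.1788]
eef_rot: [-0.001, 0.737, 0.676, -0.0]
wrist_force: [0.9, 0.7, -0.5]
finger_gap: 1.0
grip_force: 0.0
```

{"name": "send_rows", "arguments": {
  "series": "0 0 0 0;0 0 0 0"
}}

```text
time_s: 2.35
tcp_pos: [0.5949, -0.2089, 0.1796]
eef_rot: [-0.001, 0.735, 0.678, -0.0]
wrist_force: [1.1, 0.6, 0.2]
finger_gap: 0.999
grip_force: 0.0
```

```bash
python3 go.py .595 -.2128 .065 -.086
python3 - <<'E'
from cell import capture
import cv2,numpy as np
a=capture("top")["frame"][60:220,340:520,::-1]; b=capture("side")["frame"][130:300,340:520,::-1]
cv2.imwrite("pics/pre.png",np.hstack([cv2.resize(a,(400,356),interpolation=2),cv2.resize(b,(377,356),interpolation=2)]))
E
```

```text
t 2.35 tcp [ 0.5949 -0.2089  0.1796] yaw -0.0818 tilt [-0.0016  0.0013] q [-0.514  0.439  1.402  0.     1.303 -0.433] F [1.13 0.62 0.23] gap 0.999 grip 0.0
shift [-0.0081  0.0012  0.2292] turn 0.0021 dist 0.115
```

View pics/pre.png

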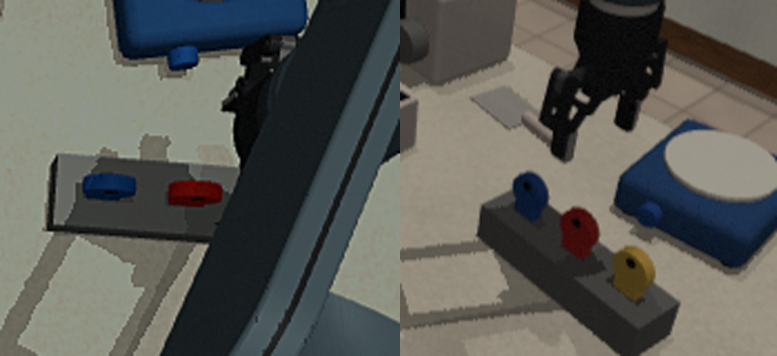

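The top crop shows the arm covering the gripper. The side crop shows the fingers above the rack, with tips near full-image (414,204) and (446,190), and the red bow at (423,240). I'll check this against the projection.

```bash
cat >> h.py <<'E'
def proj(c,P):
    q=c["T"][:3,:3].T@(np.asarray(P)-c["T"][:3,3]); return np.array([c["cx"]+c["fx"]*q[0]/-q[2],c["cy"]-c["fy"]*q[1]/-q[2]]).round(1)
E
python3 - <<'E'
from h import *
s=load("side0.npz")
for P in([.595,-.209,.19],[.5525,-.2055,.193],[.6375,-.2124,.193],[.595,-.2128,.082]): print(P,proj(s,P))
E
python3 go.py .595 -.2128 .11 -.086
```

```text
[0.595, -0.209, 0.19] [431.9 199.6]
[0.5525, -0.2055, 0.193] [417.9 205.4]
[0.6375, -0.2124, 0.193] [445.7 191.7]
[0.595, -0.2128, 0.082] [425.3 239. ]
t 2.45 tcp [ 0.595  -0.2083  0.1804] yaw -0.0809 tilt [-0.0004  0.0005] q [-0.514  0.437  1.403  0.     1.302 -0.433] F [-1.01 -0.75  0.2 ] gap 0.999 grip 0.0
shift [-0.009   0.0007  0.1408] turn 0.0026 dist 0.071
```

{"name": "send_rows", "arguments": {
  "series": "-0.009 0.001 0.03 0.0025;-0.009 0.001 0.08 0.0025;-0.009 0.001 0.13 0.0025;-0.009 0.001 0.17 0.0025;-0.009 0.001 0.2 0.0025;-0.009 0.001 0.225 0.0025;-0.009 0.001 0.233 0.0025;-0.009 0.001 0.233 0.0025"
}}

```text
time_s: 3.45
tcp_pos: [0.5958, -0.2141, 0.0639]
eef_rot: [0.0, 0.737, 0.676, 0.0]
wrist_force: [-0.1, -0.2, 0.6]
finger_gap: 0.999
grip_force: 0.0
```

```bash
python3 go.py .595 -.2128 .064 -.086
```

```text
t 3.45 tcp [ 0.5958 -0.2141  0.0639] yaw -0.0869 tilt [ 0.0002 -0.0001] q [-0.521  0.551  1.525 -0.     1.065 -0.434] F [-0.06 -0.22  0.58] gap 0.999 grip 0.0
shift [ 0.0024 -0.0018 -0.0002] turn -0.0005 dist 0.002
```

{"name": "send_rows", "arguments": {
  "series": "0 0 0 0;0 0 0 0;0 0 0 0;0 0 0 0;0 0 0 0;0 0 0 0;0 0 0 0;0 0 0 0",
  "claw": -1,
  "force": 60
}}

```text
time_s: 4.45
tcp_pos: [0.5958, -0.2141, 0.0641]
eef_rot: [0.0, 0.737, 0.676, 0.0]
wrist_force: [-1.0, 0.8, 2.8]
finger_gap: 0.147
grip_force: 58.5
```

```bash
python3 go.py .595 -.2128 .16 -.086
```

```text
t 4.45 tcp [ 0.5958 -0.2141  0.0641] yaw -0.087 tilt [ 0.0004 -0.0003] q [-0.521  0.551  1.525 -0.     1.065 -0.434] F [-0.97  0.77  2.77] gap 0.147 grip 58.5
shift [ 0.0025 -0.0018 -0.1919] turn -0.0005 dist 0.096
```

{"name": "send_rows", "arguments": {
  "series": "0 0 -0.02 0;0 0 -0.06 0;0 0 -0.12 0;0 0 -0.18 0;0 0 -0.24 0;0 0 -0.29 0;0 0 -0.31 0;0 0 -0.312 0"
}}

```text
time_s: 5.45
tcp_pos: [0.5957, -0.214, 0.2201]
eef_rot: [0.0, 0.737, 0.676, 0.0]
wrist_force: [0.7, -0.2, 0.1]
finger_gap: 0.156
grip_force: 58.6
```

```bash
python3 go.py .56 .02 .22 .75
```

```text
t 5.45 tcp [ 0.5957 -0.214   0.2201] yaw -0.087 tilt [ 0.0006 -0.0003] q [-0.521  0.414  1.339  0.     1.388 -0.434] F [ 0.73 -0.2   0.1 ] gap 0.156 grip 58.6
shift [ 4.601e-01 -1.118e-01  1.000e-04] turn -0.4185 dist 0.237
```

{"name": "send_rows", "arguments": {
  "series": "0.03 -0.01 0 -0.03;0.09 -0.02 0 -0.09;0.16 -0.04 0 -0.15;0.23 -0.06 0 -0.21;0.3 -0.075 0 -0.27;0.36 -0.09 0 -0.33;0.42 -0.1 0 -0.38;0.46 -0.112 0 -0.4185"
}}

```text
time_s: 6.45
tcp_pos: [0.5588, 0.0215, 0.2182]
eef_rot: [-0.001, 0.397, 0.918, -0.0]
wrist_force: [-0.5, -0.6, -0.7]
finger_gap: 0.157
grip_force: 58.6
```

```bash
python3 go.py .5633 .256 .19 1.53
```

```text
t 6.45 tcp [0.5588 0.0215 0.2182] yaw 0.7536 tilt [-0.0028  0.0007] q [-0.161  0.286  1.531  0.     1.328 -0.915] F [-0.51 -0.62 -0.71] gap 0.157 grip 58.6
shift [0.3357 0.3276 0.0567] turn -0.3882 dist 0.236
```

{"name": "send_rows", "arguments": {
  "series": "0.03 0.03 0 -0.03;0.08 0.08 0.01 -0.09;0.13 0.13 0.02 -0.15;0.18 0.175 0.03 -0.21;0.23 0.225 0.04 -0.27;0.28 0.275 0.05 -0.33;0.32 0.31 0.055 -0.37;0.336 0.328 0.057 -0.388"
}}

```text
time_s: 7.45
tcp_pos: [0.5642, 0.2558, 0.1895]
eef_rot: [-0.002, 0.021, 1.0, -0.0]
wrist_force: [-0.2, -0.0, -0.1]
finger_gap: 0.156
grip_force: 58.6
```

{"name": "send_rows", "arguments": {
  "series": "0 0 0 0;0 0 0 0"
}}

```text
time_s: 7.7
tcp_pos: [0.5654, 0.2537, 0.191]
eef_rot: [-0.0, 0.023, 1.0, -0.0]
wrist_force: [-1.1, -0.8, -0.2]
finger_gap: 0.154
grip_force: 58.6
```

```bash
python3 go.py .5633 .256 .145 1.53
python3 - <<'E'
from cell import capture
from h import *
np.set_printoptions(precision=4,suppress=True)
t=capture("top");s=capture("side"); np.savez("top1.npz",**t);np.savez("side1.npz",**s)
a=t["frame"][100:220,120:270,::-1]; b=s["frame"][90:210,230:380,::-1]
cv2.imwrite("pics/ins.png",np.hstack([cv2.resize(x,(400,320),interpolation=2) for x in(a,b)]))
E
```

```text
t 7.7 tcp [0.5654 0.2537 0.191 ] yaw 1.5244 tilt [-0.0005 -0.0007] q [ 2.420e-01  4.110e-01  1.417e+00 -1.000e-03  1.315e+00 -1.282e+00] F [-1.1  -0.81 -0.24] gap 0.154 grip 58.6
shift [0.0044 0.0045 0.0921] turn -0.0028 dist 0.046
```

View pics/ins.png

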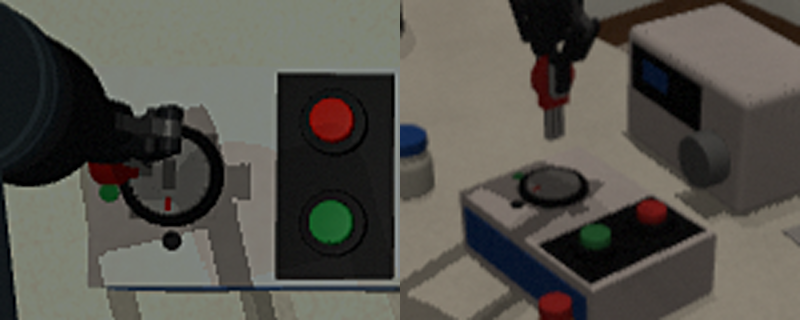

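The side crop shows the red bow at about full (286,122) and the blade's lower end at (287,141), hanging above the rotor. The top crop shows the slot half hidden by the gripper, and the pointer still at off.

Run:
```python
from h import *
np.set_printoptions(precision=2,suppress=True,linewidth=150)
s=load("side1.npz"); T=np.array([.5654,.2537,.191])
for dx in(0,-.0013):
  print(dx,[proj(s,T+[dx,0,z]).tolist() for z in(-.054,-.044,-.034,-.024,-.014)])
g=cv2.cvtColor(s["frame"],cv2.COLOR_RGB2GRAY)
print(g[124:146,278:298])
print("slot pred",proj(s,[.5633,.256,.085]))
g0=cv2.cvtColor(load("side0.npz")["frame"],cv2.COLOR_RGB2GRAY); print(g0[152:166,278:300])
```

```text
0 [[287.8, 142.4], [287.7, 139.2], [287.6, 136.0], [287.5, 132.7], [287.4, 129.4]]
-0.0013 [[287.4, 142.5], [287.3, 139.3], [287.2, 136.1], [287.1, 132.8], [287.0, 129.6]]
[[126 124 103  34  24  24  24  24  48  48  23   7   5  18  24  63 123 123 123 122]
 [125 126 122  78  22  24  20  25  35  48  41  32  37  43  38  77 124 125 125 124]
 [126 126 123  94  23  21  25  26  30  43  44  38  41  38  37  79 124 123 123 123]
 [127 126 123  96  26  22  25  26  23  29  33  29  20  25  33  78 123 123 123 125]
 [128 128 123  96  21  22  22  23  25  22  21  22  22  29  60  91 123 122 121 123]
 [126 126 125 112  37  19  21  23  26  25  22  34  37  77 106 113 123 122 122 124]
 [126 125 126 123 100  56  23  24  32  31  45  40  53  92 124 124 124 125 124 125]
 [125 125 126 126 124 103  36  44  46  38  50  40  57  92 123 123 122 123 123 121]
 [126 126 126 127 126 122  45  50  52  37  51  36  56  91 123 123 123 124 123 123]
 [127 127 128 128 128 123  48  50  50  36  51  36  54  84 124 122 122 123 123 123]
 [127 127 130 129 129 122  50  50  53  38  51  35  54  77 124 122 124 124 124 123]
 [128 129 129 1
[... 1497 characters left out ...]
2  59  59  53  65  66  82  92  96  96  96  94  91  44   5  20]
 [ 96  94  94  81  83  91  70  49  68  81  86  88  95  94  95  95  97  94  87  40   7  16]
 [ 82  87  74  56  67  94  89  81  88  95  95  95  93  94  95  96  96  88  69  26   6   5]
 [ 53  70  64  81  82  95  95  95  95  96  95  95  96  96  96  93  82  75  43  14   9   7]
 [ 20  43  53  79  88  89  95  93  95  96  98  96  91  96  83  69  52  48  19  10   9   5]
 [  9  14  24  41  60  62  71  77  76  71  78  72  66  69  51  29  15  13   2   6   9  46]
 [  5   3  11  13  25  24  31  42  38  34  39  32  29  23  16   6   5   7   8  11  46  95]
 [  3   3   6   6   7  10   6   9  11  10  10   8   9   1   9   2   4   2  25  45  93 110]]
```

```bash
python3 go.py .5641 .256 .148 1.526
```

```text
t 7.8 tcp [0.5656 0.2536 0.1914] yaw 1.5242 tilt [ 0.0001 -0.0003] q [ 0.242  0.41   1.417 -0.     1.315 -1.282] F [ 0.99  0.17 -0.04] gap 0.153 grip 58.6
shift [0.0032 0.0047 0.0868] turn -0.0009 dist 0.044
```

{"name": "send_rows", "arguments": {
  "series": "0.001 0.002 0.01 0;0.002 0.004 0.03 -0.001;0.003 0.005 0.05 -0.001;0.003 0.005 0.07 -0.001;0.003 0.005 0.08 -0.001;0.003 0.005 0.087 -0.001;0.003 0.005 0.087 -0.001;0.003 0.005 0.087 -0.001"
}}

```text
time_s: 8.8
tcp_pos: [0.5642, 0.2573, 0.1482]
eef_rot: [0.0, 0.021, 1.0, 0.0]
wrist_force: [-0.5, 0.4, -0.2]
finger_gap: 0.156
grip_force: 58.6
```

```bash
python3 go.py .5641 .256 .125 1.526
```

```text
t 8.8 tcp [0.5642 0.2573 0.1482] yaw 1.528 tilt [0.0006 0.0001] q [ 0.248  0.445  1.474 -0.     1.222 -1.28 ] F [-0.46  0.41 -0.18] gap 0.156 grip 58.6
shift [ 0.0001 -0.0026  0.0463] turn 0.001 dist 0.023
```

{"name": "send_rows", "arguments": {
  "series": "0 -0.0025 0.005 0;0 -0.0025 0.012 0.001;0 -0.0025 0.02 0.001;0 -0.0025 0.028 0.001;0 -0.0025 0.036 0.001;0 -0.0025 0.04 0.001"
}}

```text
time_s: 9.55
tcp_pos: [0.5637, 0.256, 0.1274]
eef_rot: [-0.0, 0.022, 1.0, -0.0]
wrist_force: [-0.1, 0.2, -0.6]
finger_gap: 0.158
grip_force: 58.6
```

```bash
python3 go.py .5641 .256 .115 1.526
```

```text
t 9.55 tcp [0.5637 0.256  0.1274] yaw 1.526 tilt [-0.0006 -0.0001] q [ 0.246  0.463  1.5   -0.     1.18  -1.28 ] F [-0.11  0.17 -0.57] gap 0.158 grip 58.6
shift [-0.0008  0.0001  0.0247] turn 0.0 dist 0.012
```

{"name": "send_rows", "arguments": {
  "series": "0 0 0.006 0;0 0 0.012 0;0 0 0.018 0;0 0 0.024 0;0 0 0.03 0;0 0 0.036 0;0 0 0.042 0;0 0 0.046 0"
}}

```text
time_s: 10.55
tcp_pos: [0.5638, 0.256, 0.1046]
eef_rot: [-0.0, 0.022, 1.0, -0.0]
wrist_force: [0.5, -0.3, 0.0]
finger_gap: 0.156
grip_force: 58.6
```

```bash
python3 go.py .5641 .256 .098 1.526
```

```text
t 10.55 tcp [0.5638 0.256  0.1046] yaw 1.526 tilt [-0.0002 -0.0001] q [ 0.246  0.486  1.524 -0.     1.132 -1.28 ] F [ 0.51 -0.32  0.  ] gap 0.156 grip 58.6
shift [-0.0006  0.0001  0.0131] turn 0.0 dist 0.007
```

Now the last 6 mm, with force checks.

{"name": "send_rows", "arguments": {
  "series": "0 0 0.003 0;0 0 0.006 0;0 0 0.008 0;0 0 0.01 0;0 0 0.011 0;0 0 0.012 0"
}}

```text
time_s: 11.3
tcp_pos: [0.5639, 0.256, 0.099]
eef_rot: [0.0, 0.022, 1.0, 0.0]
wrist_force: [-0.7, -0.6, 2.8]
finger_gap: 0.157
grip_force: 58.9
```

{"name": "send_rows", "arguments": {
  "series": "0 0 0.001 0;0 0 0.002 0;0 0 0.003 0;0 0 0.003 0"
}}

```text
time_s: 11.8
tcp_pos: [0.564, 0.256, 0.099]
eef_rot: [0.001, 0.022, 1.0, 0.0]
wrist_force: [-4.3, -1.8, 9.6]
finger_gap: 0.157
grip_force: 60.2
```

{"name": "send_rows", "arguments": {
  "series": "0 0 -0.001 0.03;0 0 -0.001 0.08;0 0 -0.001 0.13;0 0 -0.001 0.18;0 0 -0.001 0.23;0 0 -0.001 0.28;0 0 -0.001 0.33;0 0 -0.001 0.38"
}}

```text
time_s: 12.8
tcp_pos: [0.5642, 0.2556, 0.099]
eef_rot: [0.001, 0.393, 0.92, 0.0]
wrist_force: [-1.8, -2.7, 7.4]
finger_gap: 0.156
grip_force: 59.7
```

```bash
python3 go.py .5641 .256 .099 0.18; python3 -c "
from cell import state; print(state()['ft_torque'])"
```

```text
t 12.8 tcp [0.5642 0.2556 0.099 ] yaw 0.763 tilt [ 0.0013 -0.0005] q [ 2.460e-01  4.910e-01  1.531e+00 -1.000e-03  1.119e+00 -5.170e-01] F [-1.75 -2.67  7.38] gap 0.156 grip 59.7
shift [0.0007 0.0003 0.0001] turn 0.2915 dist 0.0
[-0.36193507  0.44938153  0.07986316]
```

{"name": "send_rows", "arguments": {
  "series": "0 0 0 0.05;0 0 0 0.1;0 0 0 0.15;0 0 0 0.2;0 0 0 0.23;0 0 0 0.26;0 0 0 0.28;0 0 0 0.28"
}}

```text
time_s: 13.8
tcp_pos: [0.5638, 0.2553, 0.099]
eef_rot: [0.0, 0.631, 0.776, -0.0]
wrist_force: [-3.8, -3.3, 8.4]
finger_gap: 0.157
grip_force: 59.8
```

```bash
python3 go.py .5641 .256 .099 0.15; python3 -c "
from cell import state; print(state()['ft_torque'])"
```

```text
t 13.8 tcp [0.5638 0.2553 0.099 ] yaw 0.2056 tilt [ 0.0002 -0.001 ] q [ 2.460e-01  4.910e-01  1.531e+00 -1.000e-03  1.120e+00  4.100e-02] F [-3.8 -3.3  8.4] gap 0.157 grip 59.8
shift [ 0.0011  0.0009 -0.    ] turn 0.0278 dist 0.001
[-0.54867878  0.66386563 -0.00202619]
```

{"name": "send_rows", "arguments": {
  "series": "0 0 0 0.015;0 0 0 0.03;0 0 0 0.03"
}}

```text
time_s: 14.18
tcp_pos: [0.5637, 0.2553, 0.099]
eef_rot: [0.0, 0.654, 0.757, -0.0]
wrist_force: [-4.9, -2.5, 8.7]
finger_gap: 0.153
grip_force: 59.9
```

```bash
python3 go.py; python3 -c "
from cell import state; print(state()['ft_torque'])"
```

```text
t 14.18 tcp [0.5637 0.2553 0.099 ] yaw 0.1459 tilt [ 0.     -0.0011] q [ 2.460e-01  4.910e-01  1.531e+00 -1.000e-03  1.120e+00  1.010e-01] F [-4.9  -2.54  8.74] gap 0.153 grip 59.9
[-0.47965009  0.68500827 -0.02013669]
```

{"name": "send_rows", "arguments": {
  "series": "0 0 0 0.015;0 0 0 0.03;0 0 0 0.04;0 0 0 0.05;0 0 0 0.05"
}}

```text
time_s: 14.8
tcp_pos: [0.5636, 0.2555, 0.099]
eef_rot: [0.001, 0.69, 0.724, -0.001]
wrist_force: [-3.8, -2.7, 8.6]
finger_gap: 0.155
grip_force: 65.8
```

```bash
python3 go.py
python3 - <<'E'
from cell import capture,state
import cv2,numpy as np
print(state()['ft_torque'])
a=capture("top")["frame"][100:220,120:270,::-1]; b=capture("side")["frame"][110:190,240:340,::-1]
cv2.imwrite("pics/on.png",np.hstack([cv2.resize(x,(400,320),interpolation=2) for x in(a,b)]))
E
```

```text
t 14.8 tcp [0.5636 0.2555 0.099 ] yaw 0.049 tilt [ 0.0002 -0.0017] q [ 0.247  0.491  1.531 -0.002  1.12   0.198] F [-3.79 -2.66  8.6 ] gap 0.155 grip 65.8
[-0.47288015  0.67322114  1.29165799]
```

View pics/on.png

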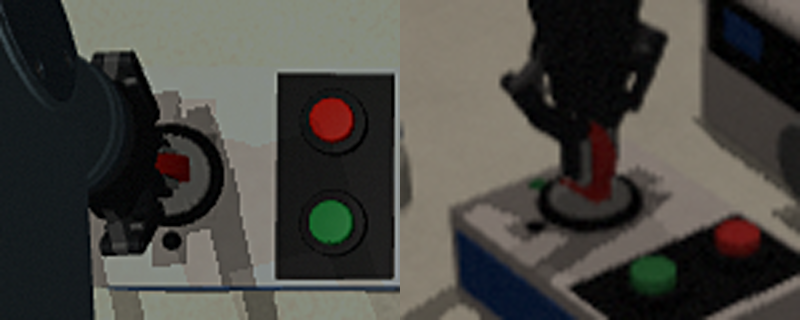

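The top crop shows the red bow turned with the gripper over the switch, and the black dot clear of it. The side crop shows the shoulder on the rotor. Torque has jumped to 1.3 N m, so it's at the end stop. Next I'll ease off a little and release.

{"name": "send_rows", "arguments": {
  "series": "0 0 -0.001 -0.01;0 0 -0.002 -0.015;0 0 -0.002 -0.015"
}}

```text
time_s: 15.28
tcp_pos: [0.5636, 0.2555, 0.099]
eef_rot: [0.0, 0.68, 0.734, -0.001]
wrist_force: [-2.8, -3.3, 6.1]
finger_gap: 0.156
grip_force: 60.3
```

```bash
python3 go.py; python3 -c "
from cell import state; print(state()['ft_torque'])"
```

```text
t 15.28 tcp [0.5636 0.2555 0.099 ] yaw 0.0765 tilt [-0.0006 -0.001 ] q [ 2.460e-01  4.910e-01  1.530e+00 -1.000e-03  1.121e+00  1.700e-01] F [-2.83 -3.34  6.08] gap 0.156 grip 60.3
[-0.65228678  0.59885216  0.82476199]
```

{"name": "send_rows", "arguments": {
  "series": "0 0 0 -0.01;0 0 0 -0.01"
}}

```text
time_s: 15.52
tcp_pos: [0.5636, 0.2555, 0.099]
eef_rot: [-0.0, 0.672, 0.74, -0.0]
wrist_force: [-3.2, -3.7, 6.3]
finger_gap: 0.155
grip_force: 59.7
```

{"name": "send_rows", "arguments": {
  "series": "0 0 0 0;0 0 0 0;0 0 0 0;0 0 0 0;0 0 0 0;0 0 0 0",
  "claw": 0
}}

```text
time_s: 16.27
tcp_pos: [0.5639, 0.256, 0.0988]
eef_rot: [-0.0, 0.672, 0.74, 0.0]
wrist_force: [-0.1, 0.4, 0.0]
finger_gap: 0.502
grip_force: 0.0
```

{"name": "send_rows", "arguments": {
  "series": "0 0 -0.01 0;0 0 -0.04 0;0 0 -0.09 0;0 0 -0.14 0;0 0 -0.18 0;0 0 -0.2 0;0 0 -0.2 0"
}}

```text
time_s: 17.15
tcp_pos: [0.5643, 0.2561, 0.2]
eef_rot: [0.001, 0.672, 0.74, 0.001]
wrist_force: [-0.2, -0.7, -0.3]
finger_gap: 0.496
grip_force: 0.0
```

```bash
python3 go.py .5268 .139 .17 .07
```

```text
t 17.15 tcp [0.5643 0.2561 0.2   ] yaw 0.096 tilt [0.0021 0.0005] q [0.246 0.403 1.407 0.    1.33  0.15 ] F [-0.25 -0.73 -0.28] gap 0.496 grip 0.0
shift [-0.226  -0.0973  0.0597] turn 0.013 dist 0.127
```

{"name": "send_rows", "arguments": {
  "series": "-0.03 -0.01 0 0;-0.09 -0.04 0 0.01;-0.15 -0.07 0.01 0.013;-0.2 -0.09 0.04 0.013;-0.226 -0.097 0.06 0.013;-0.226 -0.097 0.06 0.013;-0.226 -0.097 0.06 0.013",
  "claw": -1,
  "force": 60
}}

```text
time_s: 18.02
tcp_pos: [0.5269, 0.1393, 0.169]
eef_rot: [0.0, 0.682, 0.731, 0.0]
wrist_force: [0.3, 0.1, 0.5]
finger_gap: 0.001
grip_force: 0.0
```

```bash
python3 go.py .5268 .1395 .1 .07
python3 - <<'E'
from cell import capture,state
import cv2,numpy as np
from h import *
t=capture("top");s=capture("side"); np.savez("top2.npz",**t);np.savez("side2.npz",**s)
a=t["frame"][100:220,120:270,::-1]; b=s["frame"][110:190,240:340,::-1]
cv2.imwrite("pics/on2.png",np.hstack([cv2.resize(x,(400,320),interpolation=2) for x in(a,b)]))
E
```

```text
t 18.02 tcp [0.5269 0.1393 0.169 ] yaw 0.07 tilt [0.0005 0.0004] q [ 0.053  0.299  1.639  0.     1.203 -0.017] F [0.31 0.15 0.47] gap 0.001 grip 0.0
shift [ 0.0003 -0.0003  0.138 ] turn 0.0 dist 0.069
```

View pics/on2.png

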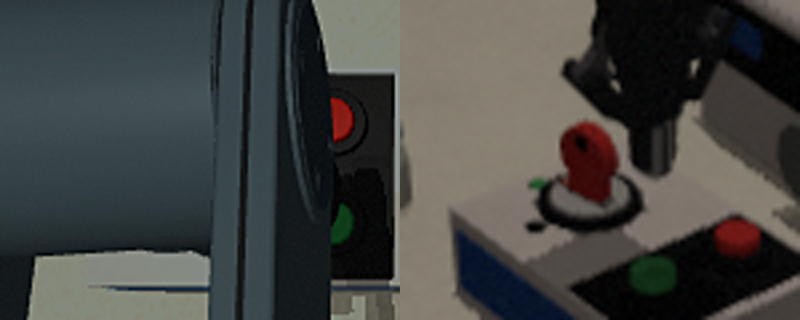

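The side crop shows the key seated with its shoulder on the rotor, and the shut gripper above the start button. In the top view the arm hides the switch. I'll check the key's yaw from the side depth before pressing start.

Run:
```python
from h import *
np.set_printoptions(precision=4,suppress=True)
s=load("side2.npz")
h=cv2.cvtColor(s["frame"],cv2.COLOR_RGB2HSV).astype(int); k=((h[...,0]<8)|(h[...,0]>172))&(h[...,1]>130)&(h[...,2]>20)
m=np.zeros_like(k); m[135:163,275:300]=k[135:163,275:300]
P=cloud(s,m); P=P[np.hypot(*(P[:,:2]-[.5633,.256]).T)<.04]
print(len(P),P.min(0),P.max(0),P.mean(0))
Q=P[P[:,2]<.13]
for D in(P,Q):
    (vx,vy,x0,y0)=cv2.fitLine(D[:,:2].astype(np.float32),cv2.DIST_HUBER,0,.005,.001).ravel(); print("bow yaw",np.arctan2(vy,vx),x0,y0)
```

```text
201 [0.5514 0.2334 0.0849] [0.5722 0.2786 0.1443] [0.5598 0.2512 0.1158]
bow yaw -1.3518313 0.5594871 0.24944812
bow yaw -1.3738698 0.55900925 0.25167638
```

{"name": "send_rows", "arguments": {
  "series": "0 0 0.03 0;0 0 0.07 0;0 0 0.11 0;0 0 0.13 0;0 0 0.142 0;0 0 0.148 0;0 0 0.152 0;0 0 0.156 0"
}}

```text
time_s: 19.12
tcp_pos: [0.5263, 0.139, 0.0913]
eef_rot: [0.0, 0.682, 0.731, 0.0]
wrist_force: [-3.7, 1.5, 4.2]
finger_gap: 0.001
grip_force: 2.3
```

{"name": "send_rows", "arguments": {
  "series": "0 0 0.001 0;0 0 0.002 0;0 0 0.002 0"
}}

```text
time_s: 19.5
tcp_pos: [0.5264, 0.139, 0.091]
eef_rot: [0.0, 0.682, 0.731, 0.0]
wrist_force: [-4.7, 1.1, 9.5]
finger_gap: -0.002
grip_force: 5.1
```

{"name": "send_rows", "arguments": {
  "series": "0 0 0.001 0;0 0 0.003 0;0 0 0.003 0"
}}

```text
time_s: 19.88
tcp_pos: [0.5264, 0.1391, 0.0908]
eef_rot: [0.0, 0.682, 0.732, 0.0]
wrist_force: [-8.0, 0.9, 20.7]
finger_gap: -0.0
grip_force: 10.0
```

{"name": "send_rows", "arguments": {
  "series": "0 0 -0.01 0;0 0 -0.03 0;0 0 -0.07 0;0 0 -0.13 0;0 0 -0.19 0;0 0 -0.24 0;0 0 -0.26 0"
}}

```text
time_s: 20.75
tcp_pos: [0.5277, 0.1388, 0.2202]
eef_rot: [0.001, 0.682, 0.731, 0.001]
wrist_force: [0.6, 0.0, -0.5]
finger_gap: 0.002
grip_force: 0.0
```

```bash
python3 go.py .42 -.05 .24 .07
```

```text
t 20.75 tcp [0.5277 0.1388 0.2202] yaw 0.0699 tilt [ 0.0037 -0.    ] q [ 0.053  0.256  1.566 -0.     1.316 -0.017] F [ 0.63  0.02 -0.49] gap 0.002 grip 0.0
shift [-0.3616 -0.241  -0.0405] turn -0.0 dist 0.218
```

Pressed to the bottom (20 N, at 91 mm) and let go. I'll move clear to get an unobstructed look.

{"name": "send_rows", "arguments": {
  "series": "-0.03 -0.02 -0.01 0;-0.09 -0.06 -0.02 0;-0.16 -0.11 -0.03 0;-0.23 -0.155 -0.04 0;-0.3 -0.2 -0.04 0;-0.35 -0.233 -0.04 0;-0.36 -0.24 -0.04 0;-0.36 -0.24 -0.04 0"
}}

```text
time_s: 21.75
tcp_pos: [0.4188, -0.0493, 0.2378]
eef_rot: [-0.0, 0.682, 0.731, -0.0]
wrist_force: [1.0, -0.2, -0.3]
finger_gap: 0.0
grip_force: 0.0
```

Run:
```python
from cell import capture,state
from h import *
np.set_printoptions(precision=4,suppress=True)
t=capture("top");s=capture("side")
a=t["frame"][100:280,110:380,::-1]; b=s["frame"][110:300,240:480,::-1]
cv2.imwrite("pics/end.png",np.hstack([cv2.resize(a,(420,280),interpolation=2),cv2.resize(b,(354,280),interpolation=2)]))
g,r=blob(t,"green",(243,184)),blob(t,"red",(244,146))
print(np.median(cloud(t,g[2]),0),np.median(cloud(t,r[2]),0))
for n,a in (("red",(183,160)),):
    k=blob(t,n,a,20); P=cloud(t,k[2]); print(k[0],k[1],P.max(0),cv2.fitLine(P[:,:2].astype(np.float32),2,0,.01,.01).ravel())
```

```text
[0.5266 0.14   0.0968] [0.6001 0.1385 0.0965]
[176.5838 161.4541] [165 157  25  11 185] [0.5714 0.2761 0.1405] [ 0.1392 -0.9903  0.5633  0.2524]
```

View pics/end.png

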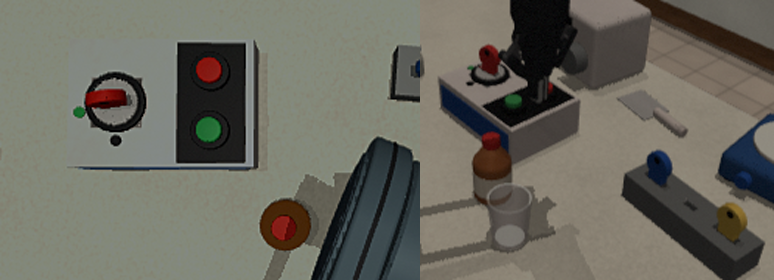

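The final view shows the key seated and turned toward the green dot. The start button has sprung back up to 96.8 mm, the blue and yellow keys are in the rack, and the bottle and beaker are standing. The arm is clear of everything.

```bash
python3 -c "
from cell import finish_job; print(finish_job())"
```

```text
the job is handed in; nothing more can be done
None
```

I handed the job in at about 22 s: the red key is fully home in the switch and turned to the on stop, start was pressed fully down and let go, and stop, the other two keys, the bottle and the beaker were left alone; no verdict came back.

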